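# Start the carton strapping machine from the bench control box

## Task

Start the strapping machine from the control box on the packing bench: take the winged start switch, twist it clockwise (seen from above) fully to its stop, hold it there for a moment, then let go so that it springs back to rest. Leave the round tension dial and the push button beside it as they are.

Things in the scene. Friction and masses are not known exactly. Their poses are not given: they have to be found in the camera images.
- start_switch (a joint): Angle of the winged spring-return start switch: 0 at rest, grows clockwise seen from above, hard stop at 1.2 rad. Its spring takes it back when let go (0.02 N m at rest, 0.08 at the stop). Switch, dial and button stand in a row, 120 mm apart, in any order, on the flat top of a fixed grey box 140 x 360 mm, 70 mm high.
- start_switch_grip (a point): On the upright turning axis of the start switch, 38 mm above the box top, 14 mm below the wing's top. Black plastic wing 42 mm long, 14 mm thick, 38 mm tall, on a bare metal 48 mm disc whose top is 24 mm below this point. Axes turn with it: x along the wing, y across its thickness (pinch it there), z up. A white line on its top lies to -x.
- tension_dial_mark (a point): Point on top of the round tension dial, on its white line, 18 mm from its turning axis (which lies to the point's +x); it moves if the dial is turned. Ribbed black plastic cylinder, 51 mm diameter, its top 32 mm above the box; stays where it is set. To be left alone.
- feed_button (a joint): Travel of the round push button on the same control box (black, smooth, 36 mm diameter): 0 up, 0.006 m fully pressed with 5 N. To be left alone.

How it is judged:
By the outcome, as a careful person would: the job done as asked, in the order asked, and still so for the second after the job is handed in, with the robot touching nothing.
It also fails if it takes over 35 s, if anything falls off the work surface, if the arm or the gripper's body presses on something with over 40 N, if the wrist force passes 120 N, or if a joint passes its speed limit or range.

## Robot

A 6-joint arm with a two-finger parallel gripper is mounted at the origin on the work surface. World frame = base frame: x ahead of the robot, y to its left, z up, the work surface at z = 0. Lengths are in m, angles in rad, forces in N, time in s.
With the tool pointing down it reaches from about 0.3 to 0.75 m from the base axis. Payload 8.5 kg.
Tool frame: the origin (TCP) lies on the centre line of the jaws, within the pads' length; the fingertips stand 14 mm ahead of it and the grasp point (between the pads) lies 5 mm behind it; z points along the fingers, y is the direction in which the jaws open and shut (so a half turn about z gives the same grasp; the last joint's range is limited). The gripper opens to 85 mm and grips with 20 to 120 N. Pads are 22 mm wide; open, the fingers measure 114 mm over their backs; the gripper's body (76 mm by 85 mm) begins 54 mm behind the grasp point. The pads swing forward as they close: fully open they stand 13 mm farther back than shut.
Start: joints at [-1.392, 0.381, 1.297, -0, 1.464, -0.215], TCP at [0.211, -0.508, 0.245] pointing down, gripper open.
Joint ranges: [-3.11, 3.11], [-0.89, 2.33], [0.22, 2.48], [-1.42, 4.56], [0.17, 2.85], [-2.88, 2.88]. Speed limits (rad/s): [2.39, 2.39, 3.14, 3.14, 3.14, 3.14].

## Interface

Orientations are given as a unit quaternion [w, x, y, z].
In Python, from rig import manip, read_camera, get_calibration, ticket, finder gives the robot as it stands. The module is installed in compiled form; this text tells all that it offers.
- The arm moves only by the tool arm_command, never from a script. Its argument "commands" is text: rows parted by semicolons, each of 6 numbers parted by spaces: the shift along the tool's x, y, z as a fraction of full scale, then the turn, a rotation vector about the tool's x, y, z as a fraction of full scale. In form: dx dy dz rx ry rz; .... A call has 1 to 8 rows; each row is the pose to reach, as a shift and turn from the pose measured when the call began, along the tool's axes at that moment; what a row does not reach only later rows make up. Full scale, the value 1, is 0.15 m for a shift and 90 degrees for a turn. A row lasts 1/8 s, in which the tool goes at most 62.5 mm and 10.7 degrees, less where a joint would pass 70% of its speed; a pose out of reach is approached as far as the arm can. A call with a number of a shift or a turn outside -1 to 1 is refused whole. A call with a gripper value outside its range is refused whole. "fingers" is the finger opening in mm, from 0 to 85.4, set as the call begins (left out, the last holds). The fingers move at their own pace and stop on an object; "newtons" is the grip in N (left out, the last holds). Time passes only in rows, so rows that repeat a pose let the fingers close. It gives the time, the measured TCP pose, the force and the opening at its end, in the units of the state.
- manip.get_state(): the state, without advancing time (a new reading comes with each control period).
- read_camera(name): name is "scene" or "top"; returns (picture, depth): 400x640x3 uint8, red, green, blue; 400x640 float32, m along the optical axis (not along the pixel's ray), 0 where there is no reading.
- get_calibration(name): a dict with "vertical_fov" (degrees; the focal length in pixels is half the picture's height over the tangent of half this angle, whatever the lens; pixels are square), "cx", "cy" (the principal point, pixels), "cam_to_world" (4x4, takes a point from camera to world coordinates). Camera axes: x right, y down, z forward; pixel columns grow to the right and rows downward; lengths in m; the calibration is good to about 2 mm. A picture is of the moment at which its call begins. get_calibration takes no time and is no camera call.
- ticket.finish_job(): hands the job in, once; it reports no verdict.
Trained networks look in the newest picture that a camera, given by its name, has taken for a name from the list of things; names that differ only in an ending like _2 or _b are one class to them, and where a whole thing is asked for, a point or a joint stands for the part that bears it (a point fixed in the world has none). Each returns a list of dicts, best first, with "score" (0 to 1); they miss things now and then, are a little off and sometimes report something else, mostly with a low value. They report only what shows in the picture. A call takes as long as a camera call.
- finder.recognise(camera, thing): "at" ([column, row] in pixels, amid what is visible of it).
- finder.outline_of(camera, thing): "pixels" (400x640 bool, what is visible of it) and "at" ([column, row] in pixels, amid what is visible of it).
The state is a dict: "t": time; "q": joint angles; "qd": joint speeds; "tau": joint torques, N m; "position": TCP position; "ee_rot": TCP orientation; "force": force on the tool from outside, world axes, zero at the start; "wrist_torque": the same for the moment, N m; "opening": finger opening in m.
Only numpy, scipy, OpenCV 4.12 (cv2) and the standard library are available. Lean on these libraries where they do the work, as an engineer would, in place of code of your own. Each camera call takes 0.05 s, during which the arm holds its last target.

## Working session

There is one attempt and no reset: what is moved stays moved. The work goes in short steps, Python scripts to look and compute and a tool call to move; the robot and the scene stay as the last step left them, time stands still between calls to the robot, and variables do not carry over. Pictures are saved under pics/ and viewed, and the job is handed in when it is done.

Besides the shell and the picture viewer there is one more tool, called after ">>>" by a JSON object that holds its "op" and its "data". arm_command: Moves the arm, as the interface text tells. Its arguments: {"type":"object","properties":{"commands":{"type":"string"},"fingers":{"type":"number"},"newtons":{"type":"number"}},"required":["commands"]}

```bash
mkdir -p pics
cat > h.py <<'E'
import numpy as np, cv2
from rig import manip, read_camera, get_calibration, ticket, finder
def P(c,u,v,d):
    k=get_calibration(c); f=200/np.tan(np.radians(k["vertical_fov"])/2)
    p=np.stack([(u-k["cx"])/f*d,(v-k["cy"])/f*d,d,np.ones_like(d)],-1)
    return (p@np.array(k["cam_to_world"]).T)[...,:3]
def cloud(c,depth):
    v,u=np.mgrid[0:400,0:640].astype(float); return P(c,u,v,depth.astype(float))
E
python3 - <<'E'
from h import *
for c in("scene","top"):
    im,d=read_camera(c); cv2.imwrite(f"pics/{c}0.png",im[...,::-1]); np.savez(f"{c}0.npz",im=im,d=d)
    k=get_calibration(c); print(c,k["vertical_fov"],k["cx"],k["cy"],np.round(k["cam_to_world"],3).tolist())
    for t in("start_switch","start_switch_grip","tension_dial_mark","feed_button"):
        for r in finder.recognise(c,t)[:2]:
            u,v=r["at"]; dd=d[int(v),int(u)]; print(t,round(r["score"],2),r["at"],P(c,u,v,np.array(float(dd))).round(4))
s=manip.get_state(); print(s)
E
```

```text
scene 46.21135476320086 321.9326087300462 203.57090853749762 [[-0.514, 0.701, -0.495, 1.003], [0.858, 0.43, -0.282, 0.29], [0.015, -0.569, -0.822, 0.819], [0.0, 0.0, 0.0, 1.0]]
start_switch 0.67 [351.7, 192.6] [0.5331 0.0847 0.1205]
start_switch_grip 0.81 [355.2, 195.5] [0.5264 0.0895 0.1069]
tension_dial_mark 0.79 [297.6, 170.7] [ 0.5292 -0.0368  0.1012]
feed_button 0.67 [414.2, 218.8] [0.5044 0.2038 0.09  ]
top 56.73921155028206 326.18974845403477 202.09049649116514 [[0.03, -0.999, 0.039, 0.542], [-1.0, -0.03, 0.0, 0.054], [0.001, -0.039, -0.999, 0.77], [0.0, 0.0, 0.0, 1.0]]
start_switch 0.55 [312.1, 228.6] [0.5205 0.078  0.1195]
start_switch_grip 0.9 [306.7, 231.4] [0.5154 0.0872 0.1218]
feed_button 0.87 [241.5, 229.2] [0.5147 0.2077 0.0924]
{'t': 0.5, 'q': array([-1.39232702e+00,  3.80623940e-01,  1.29745410e+00, -4.30879060e-07,
        1.46357786e+00, -2.15333543e-01]), 'qd': array([ 0.00024837,  0.00050605, -0.00265075, -0.0017928 ,  0.00058063,
        0.00030436]), 'tau': array([-1.37622588e-03, -4.48035407e+01, -2.31333321e+01, -1.73060475e-04,
        7.89212336e-04, -1.79148907e-05]), 'position': array([ 0.21101187, -0.50787883,  0.24529127]), 'ee_rot': array([-3.16205050e-05,  9.80677458e-01,  1.95631597e-01,  3.68660772e-07]), 'force': array([-0.37946818,  1.03494361, -0.1340545 ]), 'wrist_torque': array([ 0.02401912, -0.04015197, -0.00202147]), 'opening': 0.08555310067143498}
```

Run:
```python
from h import *
z=np.load("top0.npz"); im,d=z["im"],z["d"]
cv2.imwrite("pics/topcrop.png",cv2.resize(im[170:290,200:440,::-1],None,fx=3,fy=3,interpolation=cv2.INTER_CUBIC))
z2=np.load("scene0.npz"); cv2.imwrite("pics/scenecrop.png",cv2.resize(z2["im"][120:270,250:470,::-1],None,fx=3,fy=3,interpolation=cv2.INTER_CUBIC))
for c,zz in(("top",z),("scene",z2)):
    X=cloud(c,zz["d"]); 
    m=(zz["d"]>0)&(X[...,2]>.112)&(X[...,2]<.14)&(abs(X[...,0]-.52)<.06)&(abs(X[...,1]-.085)<.06)
    q=X[m]; print(c,len(q),np.median(q[:,2]), q[:,:2].mean(0)); 
    r=cv2.minAreaRect((q[:,:2]*1000).astype(np.float32)); print(r); 
    w,V=np.linalg.eigh(np.cov(q[:,:2].T)); print(w**.5,V[:,1],np.degrees(np.arctan2(V[1,1],V[0,1])))
    b=(zz["d"]>0)&(abs(X[...,2]-.07)<.012)&(abs(X[...,0]-.52)<.15)&(abs(X[...,1]-.085)<.25)
    print("box",np.median(X[b][:,2]),cv2.minAreaRect((X[b][:,:2]*1000).astype(np.float32)))
```

```text
top 188 0.12051288999087623 [0.51875537 0.08297924]
((518.7824096679688, 82.96377563476562), (13.984613418579102, 40.84085464477539), 86.9268798828125)
[0.00404728 0.01188634] [-0.9982622   0.05892866] 176.62167951377887
box 0.06883369161332864 ((555.3568725585938, 85.91841125488281), (218.897216796875, 364.85772705078125), 3.9455907344818115)
scene 168 0.12103366943182786 [0.52115052 0.08340287]
((519.2394409179688, 82.35496520996094), (14.157089233398438, 41.393211364746094), 85.90133666992188)
[0.00415842 0.01240223] [-0.99696181  0.0778919 ] 175.53259763460326
box 0.06976346669567146 ((554.8702392578125, 84.5296859741211), (220.34332275390625, 364.05023193359375), 3.891047716140747)
```

View pics/topcrop.png

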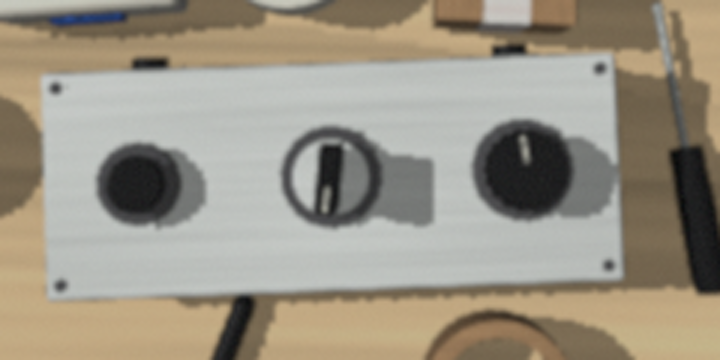

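View pics/scenecrop.png

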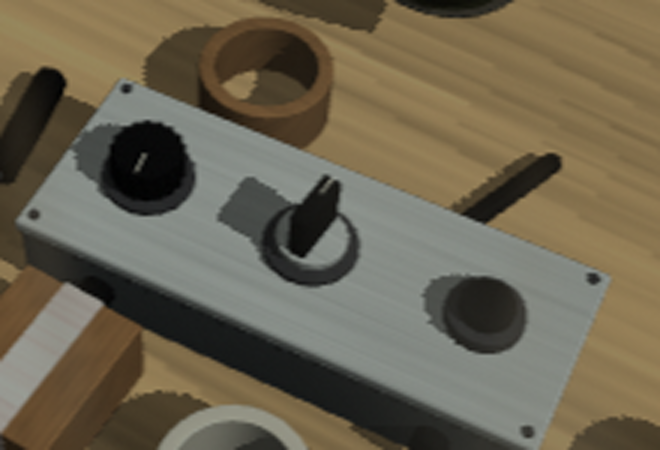

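View pics/scene0.png

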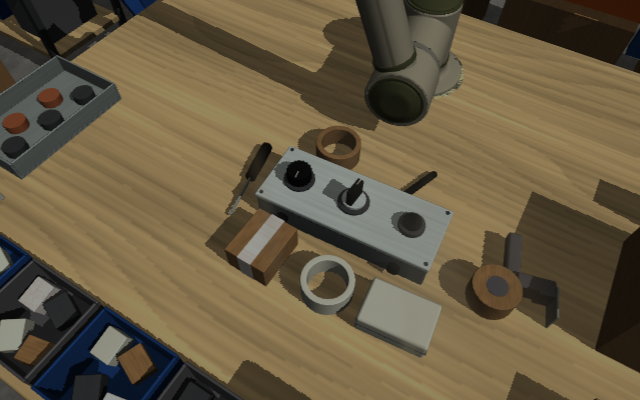

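The top view crop shows the switch as the middle knob, near pixel (310,230). Its wing runs almost along world x, with the white line towards -x, so it's at rest. The button is on the +y side and the dial on the -y side. The axis is at about (0.519, 0.083), and the wing top measures z 0.121 against an expected 0.122. The wing yaw is about -4°. I'll approach with the half-turned grasp so that joint 6 has room for the twist.

```bash
cat >> h.py <<'E'
from scipy.spatial.transform import Rotation as R
def rot(q): return R.from_quat([q[1],q[2],q[3],q[0]])
def go(x,y,z,yaw):  # tool x axis at yaw (deg), pointing down
    s=manip.get_state(); r=rot(s["ee_rot"])
    T=R.from_euler("z",yaw,degrees=True)*R.from_euler("x",180,degrees=True)
    sh=r.inv().apply(np.array([x,y,z])-s["position"]); tv=(r.inv()*T).as_rotvec()
    print("t",s["t"],"pos",s["position"].round(4),"yaw",np.degrees(np.arctan2(*r.apply([1,0,0])[[1,0]])).round(2),"F",s["force"].round(1),"M",s["wrist_torque"].round(3),"open",s["opening"],"q",s["q"].round(2))
    print("shift",(sh/.15).round(3),"turn",(tv/(np.pi/2)).round(3))
E
python3 -c "
from h import *
go(.519,.083,.2,176)"
```

```text
t 0.5 pos [ 0.211  -0.5079  0.2453] yaw 22.56 F [-0.4  1.  -0.1] M [ 0.024 -0.04  -0.002] open 0.08555310067143498 q [-1.39  0.38  1.3  -0.    1.46 -0.22]
shift [ 3.408 -2.85   0.302] turn [-0.    -0.    -1.705]
```

>>> {"op": "arm_command", "data": {"commands": "0.3 -0.25 0 0 0 -0.11; 0.6 -0.5 0 0 0 -0.22; 0.85 -0.7 0 0 0 -0.33; 1 -0.85 0 0 0 -0.44; 1 -0.85 0 0 0 -0.55; 1 -0.85 0 0 0 -0.66; 1 -0.85 0 0 0 -0.77; 1 -0.85 0 0 0 -0.85", "fingers": 70}}

```text
t: 1.5
position: [0.3006, -0.3326, 0.2454]
ee_rot: [0.0, 0.647, 0.762, -0.0]
force: [0.6, 1.0, 0.8]
opening: 0.0698
```

```bash
python3 -c "
from h import *
go(.519,.083,.2,176)"
```

```text
t 1.5 pos [ 0.3006 -0.3326  0.2454] yaw 99.34 F [0.6 1.  0.8] M [-0.01  -0.024  0.018] open 0.06979452229344453 q [-1.1   0.2   1.56 -0.    1.38 -1.26]
shift [2.498 1.886 0.302] turn [-0.     0.    -0.852]
```

>>> {"op": "arm_command", "data": {"commands": "0.3 0.25 0 0 0 -0.11; 0.6 0.45 0 0 0 -0.22; 0.85 0.65 0 0 0 -0.33; 1 0.75 0 0 0 -0.44; 1 0.75 0 0 0 -0.55; 1 0.75 0 0 0 -0.66; 1 0.75 0 0 0 -0.77; 1 0.75 0 0 0 -0.85"}}

```text
t: 2.5
position: [0.3873, -0.1662, 0.2455]
ee_rot: [0.0, 0.034, 0.999, -0.0]
force: [0.3, 0.0, -0.4]
opening: 0.0697
```

```bash
python3 -c "
from h import *
go(.519,.083,.2,176)"
```

```text
t 2.5 pos [ 0.3873 -0.1662  0.2455] yaw 176.11 F [ 0.3  0.  -0.4] M [ 0.02   0.069 -0.02 ] open 0.06965144930276151 q [-0.69  0.15  1.62 -0.    1.37 -2.19]
shift [-0.763  1.717  0.303] turn [-0.     0.     0.001]
```

>>> {"op": "arm_command", "data": {"commands": "-0.12 0.25 0 0 0 0; -0.24 0.5 0 0 0 0; -0.35 0.75 0 0 0 0; -0.44 1 0 0 0 0; -0.44 1 0 0 0 0; -0.44 1 0 0 0 0"}}

```text
t: 3.25
position: [0.4632, -0.0213, 0.2454]
ee_rot: [0.0, 0.034, 0.999, -0.0]
force: [-0.4, 0.4, 0.9]
opening: 0.0699
```

```bash
python3 -c "
from h import *
go(.519,.083,.2,176)"
```

```text
t 3.25 pos [ 0.4632 -0.0213  0.2454] yaw 176.12 F [-0.4  0.4  0.9] M [ 0.018  0.056 -0.027] open 0.06994824328278902 q [-0.3   0.23  1.52 -0.    1.39 -1.81]
shift [-0.324  0.719  0.303] turn [-0.     0.     0.001]
```

>>> {"op": "arm_command", "data": {"commands": "-0.1 0.22 0 0 0 0; -0.2 0.45 0 0 0 0; -0.32 0.72 0.15 0 0 0; -0.32 0.72 0.3 0 0 0; -0.32 0.72 0.3 0 0 0; -0.32 0.72 0.3 0 0 0"}}

```text
t: 4.0
position: [0.5187, 0.0821, 0.2014]
ee_rot: [0.001, 0.035, 0.999, -0.0]
force: [0.4, -0.0, -0.2]
opening: 0.07
```

```bash
python3 -c "
from h import *
im,d=read_camera('scene'); cv2.imwrite('pics/s1.png',cv2.resize(im[60:260,220:480,::-1],None,fx=3,fy=3,interpolation=cv2.INTER_CUBIC))
go(.519,.083,.108,176)"
```

```text
t 4.05 pos [0.5187 0.0822 0.2015] yaw 176.04 F [-0.2  1.   0.2] M [ 0.026  0.002 -0.02 ] open 0.07018629041352299 q [-0.07  0.37  1.44 -0.    1.32 -1.57]
shift [-0.     0.006  0.624] turn [-0.     0.001  0.   ]
```

View pics/s1.png

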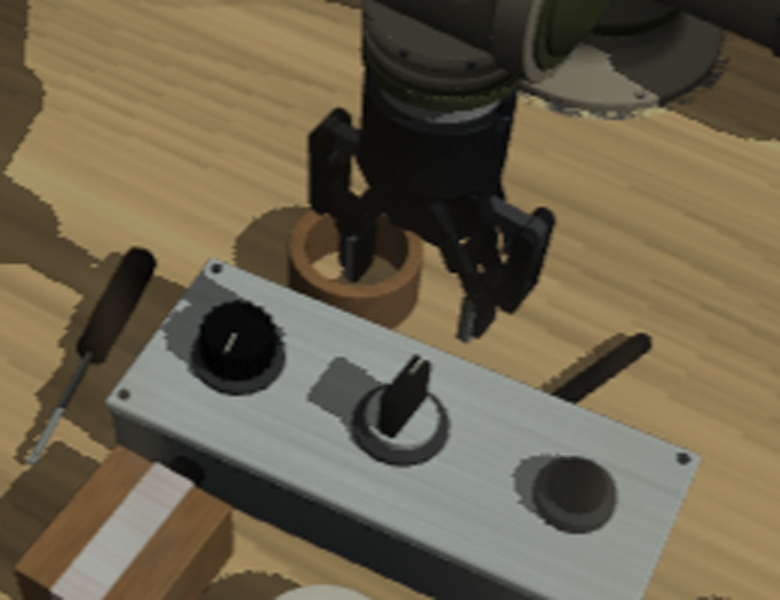

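The gripper is above the switch, with the fingers on either side of the wing near crop pixels (355,270) and (475,325). Now I'll lower it.

>>> {"op": "arm_command", "data": {"commands": "0 0 0.15 0 0 0; 0 0 0.3 0 0 0; 0 0 0.45 0 0 0; 0 0 0.55 0 0 0; 0 0 0.62 0 0 0; 0 0 0.62 0 0 0", "fingers": 50}}

```text
t: 4.8
position: [0.519, 0.0818, 0.1087]
ee_rot: [0.001, 0.035, 0.999, -0.0]
force: [-0.5, 0.1, -0.4]
opening: 0.0499
```

```bash
python3 -c "
from h import *
im,d=read_camera('scene'); cv2.imwrite('pics/s2.png',cv2.resize(im[100:250,250:450,::-1],None,fx=4,fy=4,interpolation=cv2.INTER_CUBIC))
im,d=read_camera('top'); cv2.imwrite('pics/t2.png',cv2.resize(im[150:300,220:420,::-1],None,fx=4,fy=4,interpolation=cv2.INTER_CUBIC))
go(.519,.083,.108,176)"
```

```text
t 4.9 pos [0.5193 0.082  0.1093] yaw 176.03 F [ 0.1 -0.3 -0.1] M [-0.01   0.013 -0.003] open 0.049831638047384316 q [-0.07  0.48  1.57 -0.    1.09 -1.57]
shift [0.003 0.007 0.008] turn [-0.     0.002  0.   ]
```

View pics/s2.png

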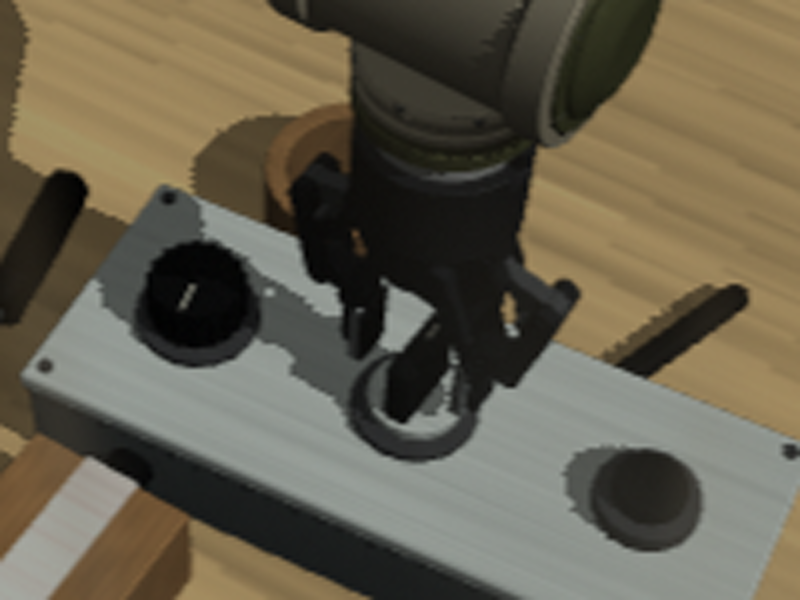

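The fingers straddle the wing, which sits near crop pixel (415,375), and nothing else is being touched. Next I'll close gently.

>>> {"op": "arm_command", "data": {"commands": "0 0 0 0 0 0; 0 0 0 0 0 0; 0 0 0 0 0 0; 0 0 0 0 0 0; 0 0 0 0 0 0; 0 0 0 0 0 0", "fingers": 5, "newtons": 30}}

```text
t: 5.65
position: [0.5197, 0.0831, 0.11]
ee_rot: [0.002, 0.035, 0.999, 0.001]
force: [-0.8, 6.2, 4.1]
opening: 0.0138
```

```bash
python3 -c "
from h import *
go(.519,.083,.108,176)"
```

```text
t 5.65 pos [0.5197 0.0831 0.11  ] yaw 176.04 F [-0.8  6.2  4.1] M [ 1.003 -0.025  0.014] open 0.013825494253597522 q [-0.07  0.48  1.57  0.    1.09 -1.57]
shift [ 0.004 -0.001  0.013] turn [0.001 0.003 0.   ]
```

The opening is 13.8 mm, which matches the 14 mm wing, so the grip is good. The lateral force is small. Now the clockwise twist, which is positive about tool z.

>>> {"op": "arm_command", "data": {"commands": "0 0 0 0 0 0; 0 0 0 0 0 0.08; 0 0 0 0 0 0.16; 0 0 0 0 0 0.24; 0 0 0 0 0 0.32; 0 0 0 0 0 0.4; 0 0 0 0 0 0.4"}}

```text
t: 6.52
position: [0.5194, 0.0828, 0.1101]
ee_rot: [0.002, 0.341, 0.94, 0.001]
force: [-1.9, -0.7, 1.0]
opening: 0.0136
```

```bash
python3 -c "
from h import *
go(.5197,.0831,.110,104)"
```

```text
t 6.525 pos [0.5194 0.0828 0.1101] yaw 140.11 F [-1.9 -0.7  1. ] M [-0.397  0.376  0.054] open 0.013568517893579502 q [-0.07  0.48  1.57  0.    1.09 -0.94]
shift [-0.     0.002  0.   ] turn [0.003 0.001 0.401]
```

>>> {"op": "arm_command", "data": {"commands": "0 0 0 0 0 0.08; 0 0 0 0 0 0.16; 0 0 0 0 0 0.24; 0 0 0 0 0 0.32; 0 0 0 0 0 0.36; 0 0 0 0 0 0.38; 0 0 0 0 0 0.38"}}

```text
t: 7.4
position: [0.5191, 0.0828, 0.1101]
ee_rot: [0.001, 0.601, 0.799, 0.001]
force: [-4.0, -1.7, 2.0]
opening: 0.0137
```

```bash
python3 -c "
from h import *
go(.5197,.0831,.110,104)"
```

```text
t 7.4 pos [0.5191 0.0828 0.1101] yaw 106.08 F [-4.  -1.7  2. ] M [-0.263  0.675  0.784] open 0.013658172318308194 q [-0.07  0.48  1.57  0.    1.09 -0.35]
shift [0.001 0.004 0.   ] turn [0.002 0.001 0.023]
```

The moment about z jumped to 0.78 N·m at 70° turned, well above the 0.08 N·m spring, so the switch is on its stop. I'll hold it there for a second with a slight bias.

>>> {"op": "arm_command", "data": {"commands": "0 0 0 0 0 0.015; 0 0 0 0 0 0.015; 0 0 0 0 0 0.015; 0 0 0 0 0 0.015; 0 0 0 0 0 0.015; 0 0 0 0 0 0.015; 0 0 0 0 0 0.015; 0 0 0 0 0 0.015"}}

```text
t: 8.4
position: [0.5191, 0.0829, 0.1101]
ee_rot: [0.001, 0.611, 0.792, 0.001]
force: [-3.0, 3.2, 2.9]
opening: 0.0137
```

```bash
python3 -c "
from h import *
im,d=read_camera('scene'); cv2.imwrite('pics/s3.png',cv2.resize(im[100:250,250:450,::-1],None,fx=4,fy=4,interpolation=cv2.INTER_CUBIC))
go(.5197,.0831,.110,104)"
```

```text
t 8.45 pos [0.5191 0.0829 0.1101] yaw 104.73 F [-3.3  4.   2.2] M [0.669 0.566 0.924] open 0.013575256464239762 q [-0.07  0.48  1.57  0.    1.09 -0.32]
shift [0.    0.004 0.001] turn [0.002 0.    0.008]
```

View pics/s3.png

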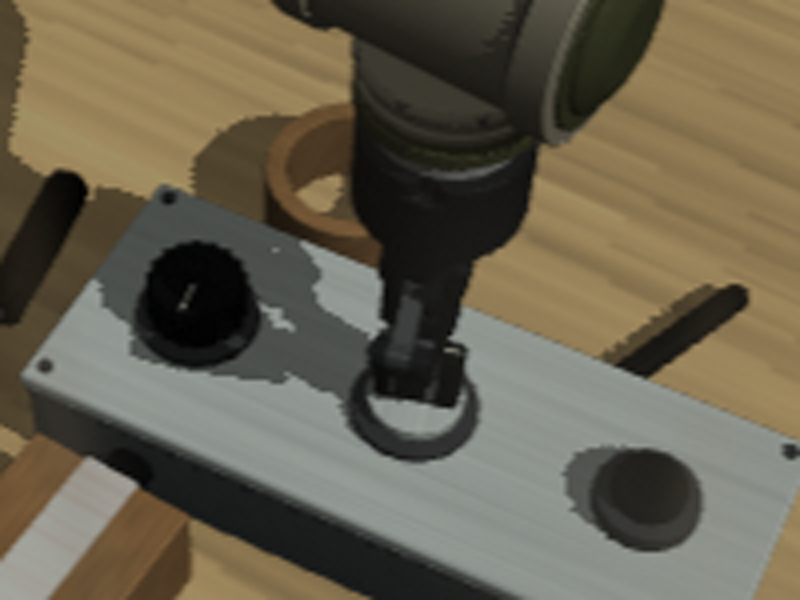

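The wing is turned and held at about (420,370), and the dial line hasn't moved. Now I'll let go and wait for it to spring back before lifting.

>>> {"op": "arm_command", "data": {"commands": "0 0 0 0 0 0; 0 0 0 0 0 0; 0 0 0 0 0 0; 0 0 0 0 0 0; 0 0 0 0 0 0; 0 0 0 0 0 0; 0 0 0 0 0 0; 0 0 0 0 0 0", "fingers": 80}}

```text
t: 9.45
position: [0.5191, 0.0829, 0.1101]
ee_rot: [0.001, 0.611, 0.792, 0.001]
force: [-0.3, -0.3, 0.3]
opening: 0.0802
```

>>> {"op": "arm_command", "data": {"commands": "0 0 -0.15 0 0 0; 0 0 -0.3 0 0 0; 0 0 -0.5 0 0 0; 0 0 -0.7 0 0 0; 0 0 -0.9 0 0 0; 0 0 -0.9 0 0 0"}}

```text
t: 10.2
position: [0.5193, 0.0829, 0.247]
ee_rot: [0.003, 0.611, 0.792, 0.002]
force: [-1.0, -1.0, -0.7]
opening: 0.0801
```

```bash
python3 -c "
from h import *
im,d=read_camera('scene'); cv2.imwrite('pics/s4.png',cv2.resize(im[100:250,250:450,::-1],None,fx=4,fy=4,interpolation=cv2.INTER_CUBIC))
X=cloud('scene',d); m=(d>0)&(X[...,2]>.112)&(X[...,2]<.14)&(abs(X[...,0]-.52)<.06)&(abs(X[...,1]-.085)<.06)
q=X[m]; print(len(q),cv2.minAreaRect((q[:,:2]*1000).astype(np.float32)))
w,V=np.linalg.eigh(np.cov(q[:,:2].T)); print(w**.5,np.degrees(np.arctan2(V[1,1],V[0,1])))
print([(n,r['at'],round(r['score'],2)) for n in ('tension_dial_mark','feed_button') for r in finder.recognise('scene',n)[:1]])
go(.5197,.0831,.110,104)"
```

```text
170 ((518.84912109375, 82.54126739501953), (14.23188591003418, 42.01973342895508), 87.58177185058594)
[0.00415198 0.01252923] 175.50042173736702
[('tension_dial_mark', [297.0, 171.3], 0.62), ('feed_button', [414.0, 219.8], 0.63)]
t 10.35 pos [0.5182 0.0829 0.244 ] yaw 104.73 F [-0.1  0.5  0.1] M [-0.025 -0.075  0.091] open 0.0802150608086556 q [-0.07  0.34  1.37  0.    1.43 -0.32]
shift [-0.002  0.009  0.893] turn [ 0.001 -0.     0.008]
```

View pics/s4.png

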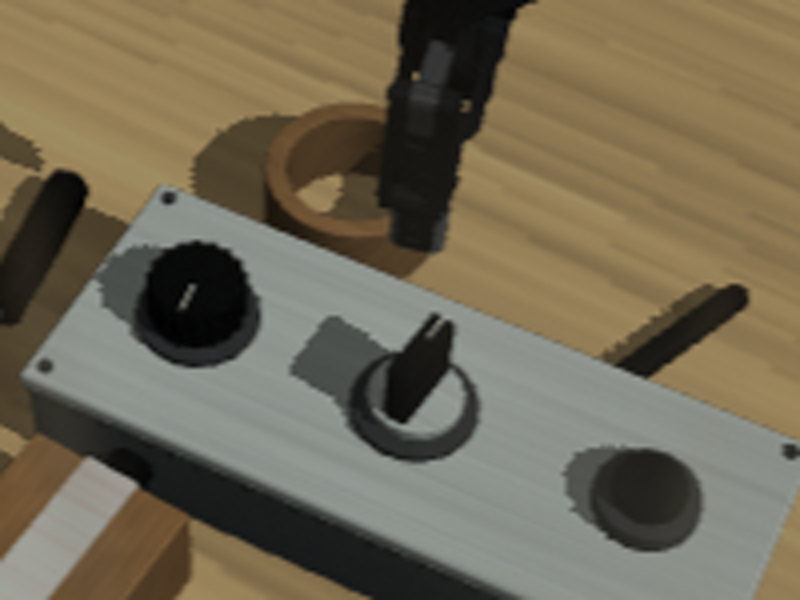

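The wing at about (420,365) is back at 175.5°, against 175.5° before the twist in the same camera. The dial line at (187,297) and the button are unchanged, and the gripper is clear.

```bash
python3 -c "
from h import *
print(ticket.finish_job())"
```

```text
the job is handed in; nothing more can be done
None
```

I gripped the start switch by its wing, twisted it clockwise to its stop, held it there for about 1 s, then let go. I handed the job in at about 10.4 s of the 35 s allowed.

- **Reaching the stop:** the tool turned 70–71°, and the stop is at 68.8°. The twisting moment rose to 0.8–0.9 N·m, against at most 0.08 N·m from the spring. The tool crept about 1.3° further during the hold, so the pads probably slipped a little on the wing while it sat at the stop.
- **Spring back:** after release the wing measured 175.5°, the same as before the twist.
- **Dial and button:** both looked unchanged in the last picture. Their detected positions agreed with the first ones to within about 1 pixel.
- **Gripper:** it was lifted clear with the force reading near zero.

No check failed. The only disagreement was about 1 mm between my first estimate of the wing's centre and where the fingers closed, which gave a sideways force of about 6 N.

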